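Start the lock screw at the bottom of the jig's deep post

TASK

The loose lock screw of the pressing jig stands in the wooden rest. Put it upright down the deep bore of the jig's empty post, find by feel where its thread lugs drop into the insert at the bottom, never forcing it, then screw it in clockwise until its steel flange sits flush on the post, and let go. Do not shift the loupe or the thread spool.

Things in the scene. Friction and masses are not known exactly. Their poses are not given: they have to be found in the camera images.
- screw: Loose lock screw, 97 mm long, 0.08 to 0.17 kg, upright, knob up. Origin: centre of the underside of its steel flange (38 mm across, 4 mm thick); z points up along the screw. Below: guide shank 22.4 mm across, 16 mm long, an 8 mm taper, then a core 14 mm across to 65 mm below the origin. Turning it clockwise from above (right-hand thread) screws it in.
- screw_knob (a point): Middle of the screw's round black knurled knob (30 mm across, 28 mm high, standing on the flange), 18 mm above the flange's underside: the place to grip. A white line on the knob's top runs along the screw's x axis.
- screw_lugs (a point): Point on the screw's axis at its thread: two brass lugs, 4 mm thick, 22 mm over both, stick out along the screw's +x and -x here, 61.7 mm below the flange's underside and so 79.7 mm below the knob's middle.
- rest: Fixed round beech rest, 42 mm across, 70 mm high on a foot 72 mm across, bored 27 mm wide. The screw hangs in it at the start, flange on its top. Origin: centre of its underside, on the table.
- jig: Pressing jig, fixed: grey base plate 110 x 270 x 12 mm with two round aluminium posts 44 mm across, 82 mm high, 180 mm apart along its y axis, a beech block between them. The post at y = +90 mm has its screw home, as an example; the one at y = -90 mm is empty. Origin: centre of the plate's underside, z up.
- well_mouth (a point): Centre of the empty post's top face, 82 mm above the table, at the mouth of its bore; axes as the jig. The bore is 25 mm wide with a 3 mm chamfer. With the lugs on the insert's crown the flange stands 13.7 mm above this face; dropped into a start, 5.7 mm; home, 0.
- well_crown (a point): Centre of the flat top of the brass two-start insert, 50 mm down the bore; axes as the jig. Its starts are two opposite gaps, 8 mm deep; the line through them is turned an unknown -1.2 to 1.2 rad (the same as half a turn on) from the jig's x. The lugs drop in if lined up within about 0.25 rad. See groove for the thread.
- groove (a point): On the axis, 58 mm down: floor level of the starts, axes as the jig. From a start the groove runs clockwise, sinking 18 mm a turn, with 2 mm axial play: the flange meets the post after about 2 rad and the thread goes tight about 0.7 rad later. Turned anticlockwise in a start, the lugs meet a stop. The screw stays put when let go.
- loupe: Black stand loupe, 37 mm across, 38 mm high, loose, a bystander. Origin: centre of its underside.
- thread_spool: Small wooden spool of pale thread, 31 mm across, 40 mm high, standing loose, a bystander. Origin: centre of its underside.
There are look-alikes about, which are no part of the job. Leave any pink or purple look-alike of the screw alone.

How it is judged (in metres and radians):
On the way, in this order (a step that is already met when the one before it is completed fails the run):
1. the screw stands in the empty post's bore, its lugs near the crown of the insert but not yet in a start (horizontal distance between screw and well_mouth below 0.004 m and z of screw in the frame of well_mouth between 0.011 and 0.025 m), for 0.1 s.
2. the lugs have dropped into a start of the insert (horizontal distance between screw and well_mouth below 0.004 m and z of screw in the frame of well_mouth between 0.003 and 0.008 m), for 0.1 s.
At the end, for the whole second after the job is handed in: The screw is upright (within 3 degrees) in the empty post, its flange's underside no more than 1.5 mm above the post's top face and within 4 mm of its centre, at rest and released (horizontal distance between screw and well_mouth below 0.004 m and z of screw in the frame of well_mouth below 0.0015 m and angle between screw's own z axis and vertical below 0.05 rad and linear speed of screw below 0.02 m/s and contact force between the fingers and screw below 0.1 N); the robot touches nothing.
It fails at once if the screw is forced: more than 25 N between the screw and the jig or its insert (contact force between screw and jig above 25 N).
It fails at once if the thread spool is shifted by more than 20 mm (distance of thread_spool from where it was at the start of the episode above 0.02 m).
It fails at once if the loupe is shifted by more than 20 mm (distance of loupe from where it was at the start of the episode above 0.02 m).
It also fails if it takes over 72 s, if anything falls off the work surface, if the arm or the gripper's body presses on something with over 40 N, if the wrist force passes 120 N, or if a joint passes its speed limit or range.

ROBOT

A 7-joint arm with a two-finger parallel gripper is mounted at the origin on a cart in front of the work surface, level with it; the furniture and walls round the work are solid. World frame = base frame: x ahead of the robot, y to its left, z up, the work surface at z = 0. Lengths are in m, angles in degrees, forces in N, time in s.
With the tool pointing down it reaches from about 0.35 to 0.775 m from the base axis. Payload 3.1 kg.
Tool frame: the origin (TCP) lies on the centre line of the jaws, within the pads' length; the fingertips stand 17 mm ahead of it and the grasp point (between the pads) lies 2 mm behind it (robot.tip_reach is the distance from the TCP to the fingertips, in m); z points along the fingers, y is the direction in which the jaws open and shut (so a half turn about z gives the same grasp; the last joint's range is limited). The gripper opens to 85 mm and grips with 20 to 120 N. Pads are 22 mm wide; open, the fingers measure 114 mm over their backs; the gripper's body (76 mm by 85 mm) begins 54 mm behind the grasp point. The pads swing forward as they close: fully open they stand 13 mm farther back than shut.
Start: joints at [-78.707, 17.813, 0.802, 86.603, -0.252, 75.585, -1.558], TCP at [0.13, 0.534, 0.248] pointing down, gripper open.
Joint ranges: [-154.91, 154.91], [-16.99, 109.72], [-72.82, 74.43], [7.12, 147.25], [-82.49, 262.49], [11.32, 116.49], [-174.64, 174.64]. Speed limits (degrees/s): [159.86, 159.86, 180, 180, 180, 180, 180].

INTERFACE

Orientations are given as [roll, pitch, yaw] about the fixed x, y, z axes, in that order (R = Rz(yaw) Ry(pitch) Rx(roll)).
In Python, from station import robot, fingers, vision, workorder, recognise gives the robot as it stands. Calls block until the motion is done:
- robot.move_to(position, orientation): joint-space move of the TCP to a pose.
- robot.line_to(position, orientation=None, velocity=0.15, f_stop=None): straight line of the TCP; orientation=None keeps the orientation; velocity is the mean speed in m/s. With f_stop (N) it stops when the force on the tool has changed by that much, and returns True; else False.
- robot.move_j(angles): joint-space move.
- fingers.gripper_to(opening, force=None): opening from 0.0 (shut) to 1.0 (fully open); force is the grip in N (None keeps the last); returns when the fingers have stopped.
- robot.pause(seconds).
- robot.inverse_kinematics(position, orientation): joint angles nearest the present ones, or None.
- vision.grab_frame(name): name is "scene" or "top" or "wrist"; returns the picture (384x512x3 uint8, red, green, blue); there is no depth.
- vision.calibration(name): a dict with "mtx" (3x3 intrinsics, pixels), "extrinsics" (4x4, takes a point from world to camera coordinates); the wrist camera has in their place "T_tool_cam" (4x4, takes a point from camera to tool coordinates, whose origin is the TCP and whose axes are the flange's). Camera axes: x right, y up, looking along -z (the intrinsics and any distortion apply to the point x, -y, -z); pixel columns grow to the right and rows downward; lengths in m; the calibration is good to about 2 mm. A picture is of the moment at which its call begins: read the wrist's pose just before it. calibration takes no time and is no camera call.
A pose or a line that the arm cannot do raises robot.PlanningError and nothing moves.
- workorder.close_job(): hands the job in, once; it reports no verdict.
Trained networks look in the newest picture that a camera, given by its name, has taken for a name from the list of things; names that differ only in an ending like _2 or _b are one class to them, and where a whole thing is asked for, a point or a joint stands for the part that bears it (a point fixed in the world has none). Each returns a list of dicts, best first, with "p" (0 to 1); they miss things now and then, are a little off and sometimes report something else, mostly with a low value. They report only what shows in the picture. A call takes as long as a camera call. They do not tell look-alikes from the thing itself.
- recognise(label, camera): "rect" ([centre column, centre row, width, height] in pixels, round what is visible of it).
Readings, each from a call of its own:
- robot.current_time_s(): time.
- robot.current_joint_positions(): joint angles.
- robot.current_dq(): joint speeds.
- robot.current_joint_torque(): joint torques, N m.
- robot.current_tool_pos(): TCP position.
- robot.current_eef_rot(): TCP orientation.
- robot.current_contact_force(): force on the tool from outside, world axes, zero at the start.
- robot.current_torque(): the same for the moment, N m.
- robot.current_finger_gap(): opening from 0.0 (shut) to 1.0 (fully open).
Only numpy, scipy, OpenCV 4.12 (cv2) and the standard library are available. Lean on these libraries where they do the work, as an engineer would, in place of code of your own. Each camera call takes 0.05 s, during which the arm holds its last target.

## Working session

There is one attempt and no reset: what is moved stays moved. The work goes in short steps, each a Python script; the robot and the scene stay as the last script left them, time stands still between calls to the robot, and variables do not carry over. Pictures are saved under pics/ and viewed, and the job is handed in when it is done.

```bash
ls; mkdir -p pics
python3 - <<'E'
from station import robot, fingers, vision, workorder, recognise
import cv2
print(robot.current_time_s(), robot.current_tool_pos(), robot.current_eef_rot(), robot.current_contact_force())
for c in ("scene","top","wrist"):
    im=vision.grab_frame(c); cv2.imwrite(f"pics/{c}0.png",im[:,:,::-1])
    print(c,{k:v for k,v in vision.calibration(c).items()})
    for l in ("screw","rest","jig","loupe","thread_spool","screw_knob","well_mouth"):
        try: print(l,[(d['p'],[round(x) for x in d['rect']]) for d in recognise(l,c)])
        except Exception as e: print(l,e)
print(robot.current_time_s())
E
```

```text
pics
0.0 [0.12989668 0.53370368 0.24719153] [-1.79860007e+02  4.58701974e-03  1.66321743e+02] [ 0.52224601 -0.4938666   0.13902092]
scene {'mtx': array([[427.50618371,   0.        , 250.92151065],
       [  0.        , 427.50618371, 188.61405725],
       [  0.        ,   0.        ,   1.        ]]), 'extrinsics': array([[ 0.81490064, -0.57952823, -0.00916363, -0.41785284],
       [ 0.3744158 ,  0.51428254,  0.7715739 , -0.22513462],
       [-0.44243616, -0.63218707,  0.6360737 , -0.80375129],
       [ 0.        ,  0.        ,  0.        ,  1.        ]])}
screw [(0.97, [228, 218, 19, 32]), (0.85, [258, 235, 13, 38]), (0.76, [303, 273, 19, 40]), (0.72, [269, 263, 21, 36]), (0.66, [309, 223, 11, 28]), (0.62, [228, 170, 92, 90])]
rest [(0.65, [308, 223, 21, 20]), (0.59, [302, 248, 34, 33]), (0.52, [224, 167, 91, 92]), (0.41, [229, 259, 20, 26]), (0.3, [314, 208, 12, 22])]
jig [(0.88, [224, 170, 95, 93])]
loupe [(0.7, [228, 260, 15, 22]), (0.16, [310, 222, 23, 21])]
thread_spool [(0.47, [315, 208, 12, 26])]
screw_knob [(0.8, [307, 222, 19, 22]), (0.72, [223, 215, 18, 39]), (0.71, [268, 26
[... 980 characters left out ...]
.49, [355, 203, 18, 14])]
well_mouth [(0.96, [201, 186, 105, 46]), (0.46, [319, 181, 24, 26])]
wrist {'mtx': array([[289.10690289,   0.        , 253.60152427],
       [  0.        , 289.10690289, 198.99023344],
       [  0.        ,   0.        ,   1.        ]]), 'T_tool_cam': array([[ 3.43718231e-04,  9.57409291e-01,  2.88734015e-01,
         7.45880088e-02],
       [ 9.99999881e-01, -2.29146504e-04, -4.30608077e-04,
        -6.29416645e-04],
       [-3.46105783e-04,  2.88734129e-01, -9.57409256e-01,
        -1.25385302e-01],
       [ 0.00000000e+00,  0.00000000e+00,  0.00000000e+00,
         1.00000000e+00]])}
screw []
rest []
jig []
loupe []
thread_spool []
screw_knob []
well_mouth []
1.2
```

Run:
```python
import cv2
a=cv2.imread('pics/scene0.png')[110:310,150:360]; cv2.imwrite('pics/scene0z.png',cv2.resize(a,None,fx=3,fy=3,interpolation=2)[:600])
a=cv2.imread('pics/top0.png')[130:260,140:390]; cv2.imwrite('pics/top0z.png',cv2.resize(a,None,fx=3.2,fy=3.2,interpolation=2))
```

```text
(no output)
```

View pics/scene0z.png

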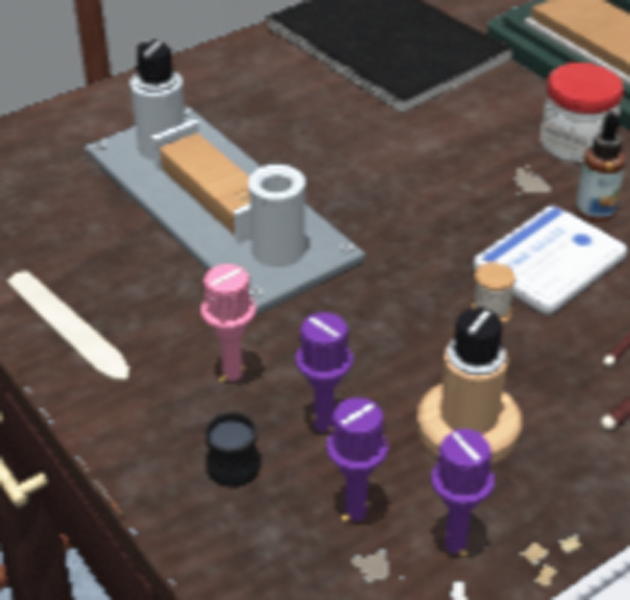

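View pics/top0z.png

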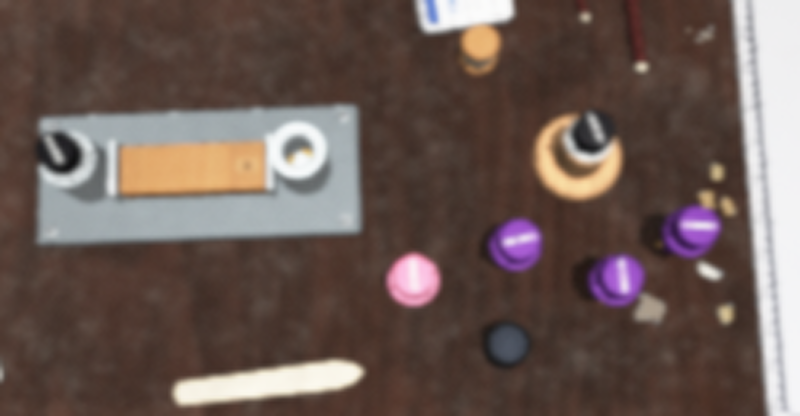

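View pics/scene0.png

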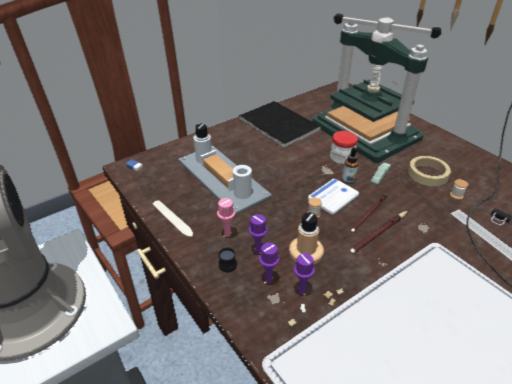

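```bash
cat > h.py <<'E'
from station import robot, fingers, vision, workorder, recognise
import cv2, numpy as np
from scipy.spatial.transform import Rotation as R
def ray(cam,px,T=None):
    c=vision.calibration(cam); K=c['mtx']
    d=np.linalg.inv(K)@[px[0],px[1],1]; d=np.array([d[0],-d[1],-d[2]])
    if cam=='wrist': M=T@c['T_tool_cam']
    else: M=np.linalg.inv(c['extrinsics'])
    return M[:3,3],M[:3,:3]@d
def toz(cam,px,z,T=None):
    o,d=ray(cam,px,T); return (o+d*(z-o[2])/d[2])
def tri(rs):
    A=0;b=0
    for o,d in rs:
        d=d/np.linalg.norm(d);P=np.eye(3)-np.outer(d,d);A=A+P;b=b+P@o
    return np.linalg.solve(A,b)
def pose():
    T=np.eye(4);T[:3,3]=robot.current_tool_pos();T[:3,:3]=R.from_euler('xyz',robot.current_eef_rot(),degrees=True).as_matrix();return T
def proj(cam,p,T=None):
    c=vision.calibration(cam)
    M=np.linalg.inv(T@c['T_tool_cam']) if cam=='wrist' else c['extrinsics']
    q=M@np.append(p,1); q=c['mtx']@[q[0],-q[1],-q[2]]; return q[:2]/q[2]
E
python3 - <<'E'
from h import *
z3=lambda x,y:(150+x/3,110+y/3); t3=lambda x,y:(140+x/3.2,130+y/3.2)
P={'knobtop':(z3(480,322),t3(596,128),.102),'mouth':(z3(277,183),t3(299,151),.082),'purpA':(z3(325,328),t3(519,240),.097),'purpB':(z3(357,413),t3(622,275),.097),'purpC':(z3(465,447),t3(697,226),.097),'pink':(z3(228,278),t3(415,275),.097),'post2knob':(z3(153,48),t3(58,153),.114),'spool':(z3(494,273),t3(480,40),.04),'loupe':(z3(231,428),t3(507,340),.038)}
for k,(s,t,z) in P.items(): print(k,toz('scene',s,z).round(4),toz('top',t,z).round(4),tri([ray('scene',s),ray('top',t)]).round(4))
E
```

```text
knobtop [ 0.5145 -0.1996  0.102 ] [ 0.5161 -0.1996  0.102 ] [ 0.5156 -0.1993  0.1015]
mouth [0.5071 0.025  0.082 ] [0.5085 0.0264 0.082 ] [0.5085 0.0267 0.0804]
purpA [ 0.432  -0.1403  0.097 ] [ 0.4329 -0.1387  0.097 ] [ 0.4331 -0.1389  0.0953]
purpB [ 0.4034 -0.2126  0.097 ] [ 0.4051 -0.2134  0.097 ] [ 0.4043 -0.2129  0.097 ]
purpC [ 0.439  -0.2721  0.097 ] [ 0.4406 -0.2709  0.097 ] [ 0.4405 -0.2712  0.0954]
pink [ 0.4074 -0.0608  0.097 ] [ 0.4083 -0.0607  0.097 ] [ 0.408  -0.0606  0.0966]
post2knob [0.5061 0.2077 0.114 ] [0.5035 0.2044 0.114 ] [0.5032 0.2032 0.1171]
spool [ 0.6066 -0.1186  0.04  ] [ 0.6092 -0.1199  0.04  ] [ 0.6078 -0.1192  0.0404]
loupe [ 0.3609 -0.1314  0.038 ] [ 0.3629 -0.1324  0.038 ] [ 0.3619 -0.1319  0.0381]
```

Run:
```python
from h import *
for n,p in (('rest',[.5155,-.1995,.22]),('well',[.508,.026,.2]),('well',[.508,.026,.1])):
    for y in range(-180,180,30):
        q=robot.inverse_kinematics(p,[180,0,y]); print(n,y,None if q is None else np.round(q,0))
q=robot.inverse_kinematics([.5155,-.1995,.22],[180,0,180]); print(robot.current_time_s())
```

```text
rest -180 [-15.  24.  47.  90. -18.  74. 125.]
rest -150 [-27.  33.  71.  91. -32.  79. 168.]
rest -120 [ 61.  31. -62.  87.  28.  78. 147.]
rest -90 [ 63.  34. -67.  87.  32.  80. 174.]
rest -60 [ -24.   30.   65.   90.  -28.   77. -106.]
rest -30 [-24.  30.  65.  90. -28.  77. -76.]
rest 0 [-19.  26.  54.  90. -21.  75. -52.]
rest 30 [-19.  26.  55.  90. -22.  75. -22.]
rest 60 [-20.  26.  56.  90. -22.  75.   9.]
rest 90 [-21.  27.  59.  90. -24.  76.  40.]
rest 120 [-19.  26.  55.  90. -22.  75.  69.]
rest 150 [-18.  25.  53.  90. -21.  75.  98.]
well -180 [-38.  18.  41.  99. -12.  68.  97.]
well -150 [-35.  17.  38.  99. -11.  68. 126.]
well -120 [-31.  16.  33.  98.  -9.  68. 154.]
well -90 [ 40.  26. -62.  96.  24.  72. 154.]
well -60 [ -53.   25.   65.   99.  -23.   71. -132.]
well -30 [ -53.   25.   65.   99.  -23.   71. -102.]
well 0 [-44.  20.  51.  99. -16.  69. -79.]
well 30 [-42.  19.  47.  99. -14.  69. -51.]
well 60 [-41.  19.  46.  99. -14.  69. -21.]
well 90 [-40.  18.  45.  99. -14.  69.   8.]
well 120 [-40.  18.  44.  99. -13.  69.  38.]
well 150 [-39.  18.  43.  99. -13.  69.  68.]
well -180 [-34.  24.  38. 106. -18.  56. 101.]
well -150 [-31.  23.  34. 106. -16.  56. 130.]
well -120 [-26.  22.  27. 106. -12.  55. 156.]
well -90 [ 39.  35. -62. 103.  34.  63. 145.]
well -60 [ -51.   34.   65.  106.  -35.   62. -123.]
well -30 [-51.  34.  65. 106. -35.  62. -93.]
well 0 [-44.  28.  52. 106. -26.  58. -71.]
well 30 [-39.  26.  45. 106. -22.  57. -45.]
well 60 [-38.  25.  44. 106. -21.  57. -16.]
well 90 [-37.  25.  42. 106. -20.  56.  13.]
well 120 [-36.  25.  41. 106. -19.  56.  43.]
well 150 [-36.  25.  40. 106. -19.  56.  72.]
1.2
```

Run:
```python
from h import *
robot.move_to([.583,.026,.25],[180,0,180]); print(robot.current_time_s())
T0=pose();im=vision.grab_frame('wrist'); cv2.imwrite('pics/w1.png',im[:,:,::-1])
robot.line_to([.583,.026,.13],velocity=.2)
T=pose(); im=vision.grab_frame('wrist'); cv2.imwrite('pics/w2.png',im[:,:,::-1])
np.save('T1.npy',T0);np.save('T2.npy',T)
print(robot.current_time_s(),T.round(4).tolist(), robot.current_joint_positions())
for t in(T0,T): print(proj('wrist',[.508,.026,.082],t),proj('wrist',[.508,.026,.032],t))
```

```text
3.6167
4.4667 [[-1.0, -0.0003, 0.002, 0.5839], [-0.0003, 1.0, -0.0001, 0.026], [-0.002, -0.0001, -1.0, 0.1311], [0.0, 0.0, 0.0, 1.0]] [-30.06090456  30.27938415  37.3001578   91.86212097 -19.8155801
  64.41068314 102.07777784]
[252.24898254 111.57967763] [252.39033947 111.62588699]
[254.13493078 109.42336143] [253.99734292 109.80678192]
```

View pics/w2.png

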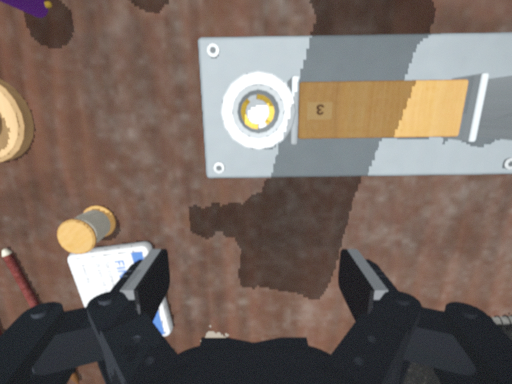

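View pics/w1.png

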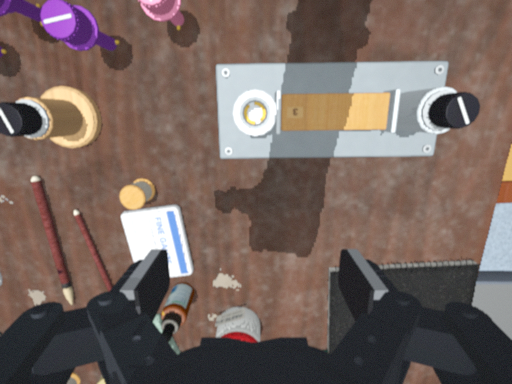

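Run:
```python
import cv2
a=cv2.imread('pics/w2.png')[65:155,215:305]; cv2.imwrite('pics/w2z.png',cv2.resize(a,None,fx=6.6,fy=6.6,interpolation=cv2.INTER_CUBIC))
```

```text
(no output)
```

View pics/w2z.png

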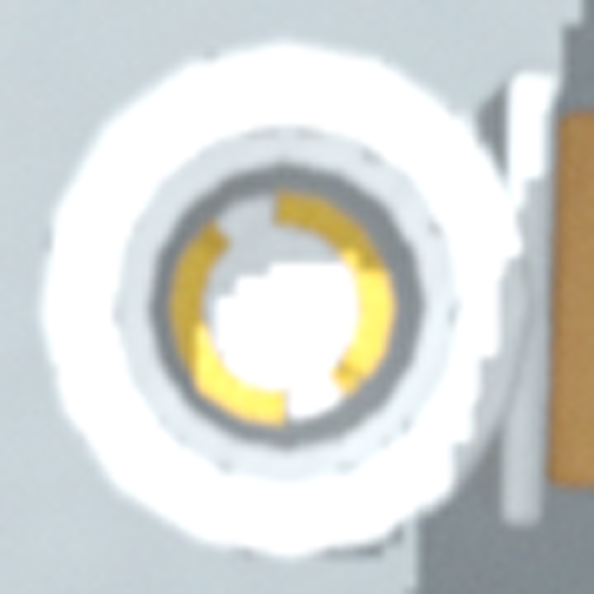

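Run:
```python
from h import *
robot.line_to([.583,.026,.18],velocity=.2)
robot.move_to([.590,-.198,.18],[180,0,180])
robot.line_to([.590,-.198,.151],velocity=.15)
T=pose(); im=vision.grab_frame('wrist'); cv2.imwrite('pics/w3.png',im[:,:,::-1]);np.save('T3.npy',T)
print(robot.current_time_s(),T.round(4).tolist(), robot.current_joint_positions())
p=proj('wrist',[.5155,-.1995,.102],T);print(p)
print([(d['p'],d['rect']) for d in recognise('screw_knob','wrist')])
c,r=[int(v) for v in p]
a=im[max(0,r-50):r+50,c-50:c+50,::-1]; print(c-50,max(0,r-50)); cv2.imwrite('pics/w3z.png',cv2.resize(a,None,fx=6,fy=6,interpolation=cv2.INTER_CUBIC))
```

```text
6.1583 [[-1.0, -0.0039, -0.0021, 0.5902], [-0.0039, 1.0, 0.0021, -0.1949], [0.0021, 0.0021, -1.0, 0.15], [0.0, 0.0, 0.0, 1.0]] [ -8.17185877  34.06594229  39.04805515  83.78545276 -22.10366983
  69.98546503 123.82398064]
[246.49683031 112.03381948]
[(0.88, [334.0, 9.7, 49.4, 15.6]), (0.83, [139.2, 15.1, 71.7, 27.9]), (0.69, [249.2, 112.6, 51.3, 56.5]), (0.39, [250.6, 110.7, 81.2, 85.7]), (0.34, [475.9, 101.1, 68.4, 133.7])]
196 62
```

View pics/w3z.png

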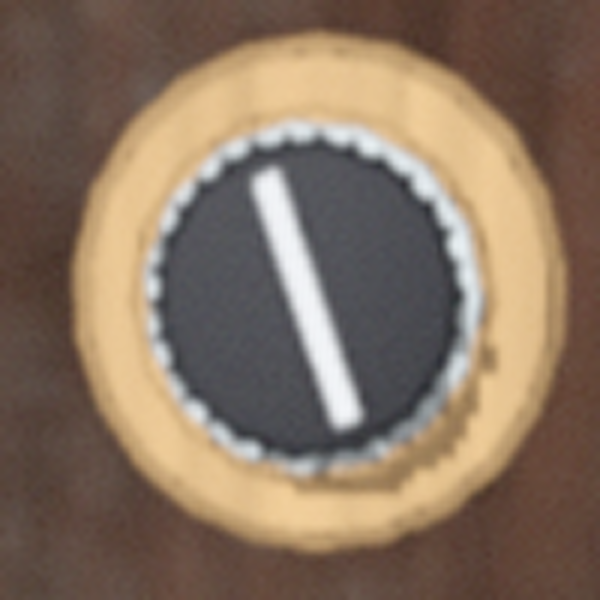

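View pics/w3.png

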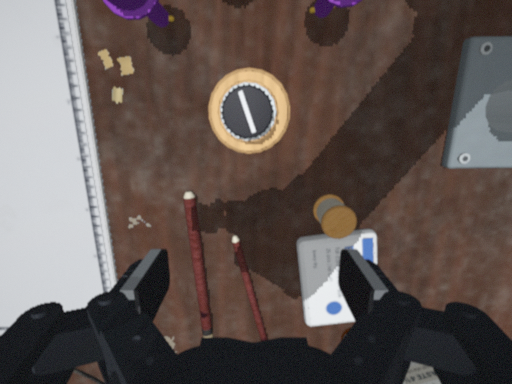

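Run:
```python
from h import *
for _ in range(3): 
    print(robot.current_tool_pos().round(4),robot.current_eef_rot().round(2))
    robot.pause(.1)
T=pose(); im=vision.grab_frame('wrist'); cv2.imwrite('pics/w4.png',im[:,:,::-1]);np.save('T4.npy',T)
print(robot.current_tool_pos(), robot.current_contact_force(),robot.current_time_s())
def cen(im,c,r,w):
    g=cv2.cvtColor(im[r-w:r+w,c-w:c+w],cv2.COLOR_RGB2GRAY)
    return g
hsv=cv2.cvtColor(im,cv2.COLOR_RGB2HSV)
m=((hsv[...,1]<70)&(hsv[...,2]<120)).astype(np.uint8)*255
m[:70]=0;m[150:]=0;m[:,:205]=0;m[:,295:]=0
cs,_=cv2.findContours(m,0,1);c=max(cs,key=cv2.contourArea);print(cv2.fitEllipse(c),cv2.contourArea(c))
px=cv2.fitEllipse(c)[0];print(toz('wrist',px,.102,T))
```

```text
[ 0.5909 -0.1968  0.1517] [ 1.8000e+02  7.0000e-02 -1.7987e+02]
[ 0.5908 -0.1978  0.1521] [-1.7997e+02  1.1000e-01 -1.7995e+02]
[ 0.5905 -0.1981  0.1519] [-1.7997e+02  9.0000e-02 -1.7999e+02]
[ 0.59014999 -0.19818032  0.15140563] [ 0.53971151 -0.14268013 -0.82156489] 6.5583
((252.4688262939453, 111.01255798339844), (48.74920654296875, 51.22115707397461), 167.9150390625) 1955.5
[ 0.51516289 -0.19916171  0.102     ]
```

Run:
```python
from h import *
im=cv2.imread('pics/w2.png');T=np.load('T2.npy')
hsv=cv2.cvtColor(im,cv2.COLOR_BGR2HSV)
g=cv2.cvtColor(im,cv2.COLOR_BGR2GRAY)
m=((g>240)).astype(np.uint8)*255
m[:60]=0;m[160:]=0;m[:,:215]=0;m[:,294:]=0
cs,h=cv2.findContours(m,cv2.RETR_CCOMP,cv2.CHAIN_APPROX_NONE)
for c in cs:
    if len(c)>40: e=cv2.fitEllipse(c);print(e,cv2.contourArea(c),toz('wrist',e[0],.082,T).round(4))
m=((hsv[...,1]>100)&(hsv[...,0]>18)&(hsv[...,0]<35)).astype(np.uint8)*255
m[:60]=0;m[160:]=0;m[:,:215]=0;m[:,285:]=0
pts=cv2.findNonZero(m);e=cv2.minEnclosingCircle(pts);print(e,len(pts),toz('wrist',e[0],.032,T).round(4))
ctr=toz('wrist',e[0],.032,T)
w=np.array([toz('wrist',p[0],.032,T) for p in pts])-ctr
a=np.degrees(np.arctan2(w[:,1],w[:,0]))%360
print(np.histogram(a,bins=36,range=(0,360))[0])
# top cam
for cam,f,roi in(('top','top0',(160,195,218,250)),('scene','scene0',(160,186,228,258))):
    i=cv2.imread(f'pics/{f}.png');r=roi;a=i[r[0]:r[1],r[2]:r[3]]
    cv2.imwrite(f'pics/{f}p.png',cv2.resize(a,None,fx=16,fy=16,interpolation=cv2.INTER_CUBIC))
```

```text
((258.45721435546875, 115.0421371459961), (20.74774169921875, 23.300310134887695), 49.7387809753418) 341.5 [0.5111 0.0285 0.082 ]
((257.9132080078125, 108.57726287841797), (69.59294128417969, 80.22489929199219), 30.396663665771484) 4160.5 [0.5075 0.0282 0.082 ]
((256.8121337890625, 109.0847396850586), (48.99736022949219, 53.85163116455078), 33.62962341308594) 2066.0 [0.5078 0.0275 0.082 ]
((257.3310852050781, 111.33783721923828), 16.991973876953125) 292 [0.5091 0.0285 0.032 ]
[ 0  0  0  0  9 10 11 10 10 11 11  9 10 11 11 10 12  9  3  0  0  0  8  9
 11 11 12 11 12 10 11 10 10  9  9 12]
```

View pics/top0p.png

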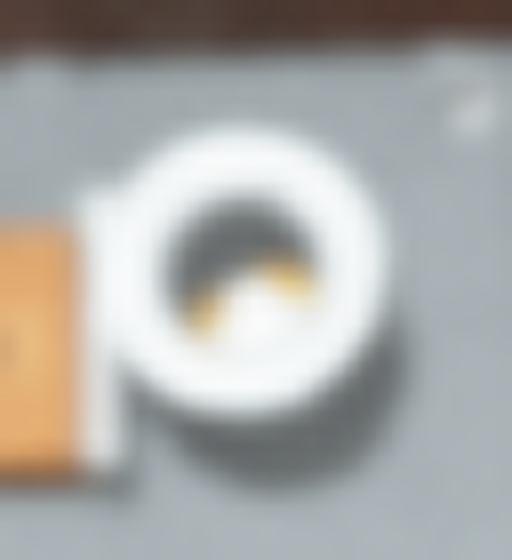

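View pics/scene0p.png

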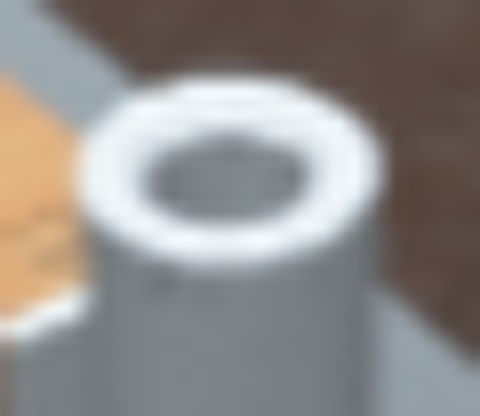

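Run:
```python
from h import *
print(robot.tip_reach)
fingers.gripper_to(.62,20)
x,y=.5152,-.1992
robot.line_to([x,y,.155],[180,0,180],velocity=.25)
robot.move_to([x,y,.15],[180,0,90])
print(robot.current_time_s(),robot.current_finger_gap())
print(robot.line_to([x,y,.094],velocity=.1,f_stop=6)); robot.pause(.2)
print(robot.current_tool_pos(),robot.current_contact_force())
fingers.gripper_to(.2,20); print(robot.current_finger_gap(),robot.current_contact_force(),robot.current_tool_pos())
fingers.gripper_to(.62)
im=vision.grab_frame('wrist'); cv2.imwrite('pics/w5.png',im[:,:,::-1])
robot.line_to([x,y,.13],velocity=.15)
print(robot.current_time_s())
```

```text
0.017
8.675 0.6167331141254767
False
[ 0.51570578 -0.19954355  0.09476206] [-0.05438034 -0.10096733 -0.86915274]
0.3449271174541669 [-0.14103294  0.5435284   2.72642315] [ 0.51558799 -0.19930706  0.09453922]
10.7083
```

View pics/w5.png

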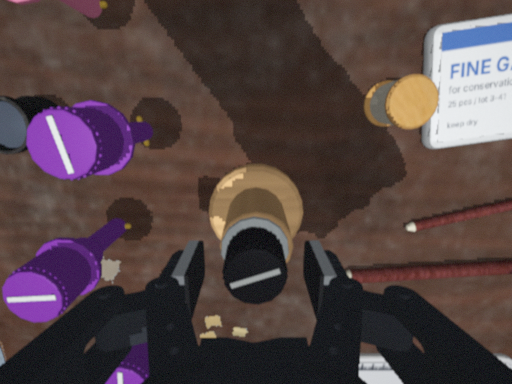

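Run:
```python
from h import *
x,y=.5152,-.1992
robot.move_to([x,y,.13],[180,0,180])
robot.pause(.15)
robot.line_to([x,y,.094],velocity=.1,f_stop=6); robot.pause(.25)
print(robot.current_tool_pos())
fingers.gripper_to(.2,60); robot.pause(.2)
T=pose(); im=vision.grab_frame('wrist'); cv2.imwrite('pics/w6.png',im[:,:,::-1])
print(robot.current_finger_gap(),robot.current_contact_force(),robot.current_tool_pos(),robot.current_eef_rot())
robot.line_to([x,y,.2],velocity=.15); robot.pause(.3)
print(robot.current_finger_gap(),robot.current_contact_force(),robot.current_tool_pos(),robot.current_time_s())
T=pose(); im=vision.grab_frame('wrist'); cv2.imwrite('pics/w7.png',im[:,:,::-1])
im=vision.grab_frame('scene'); cv2.imwrite('pics/s7.png',cv2.resize(im[110:310,200:400,::-1],None,fx=3,fy=3))
np.save('T7.npy',T)
```

```text
[ 0.51570469 -0.19944803  0.09472001]
0.3297634351214643 [-0.95557534  1.09858212  5.474846  ] [ 0.51565379 -0.19933171  0.09464135] [-1.79992473e+02  6.33647729e-02 -1.79996784e+02]
0.334068961234321 [ 0.27332749  0.37054521 -1.57528617] [ 0.51483418 -0.19904536  0.19925312] 14.6
```

View pics/w7.png

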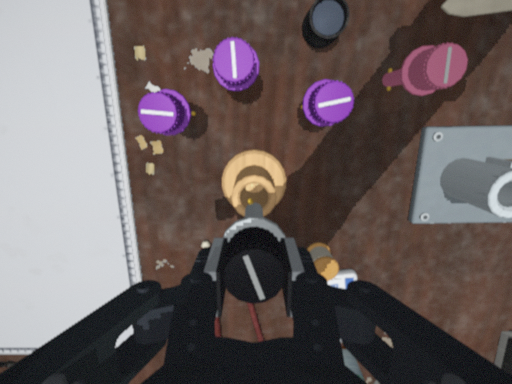

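View pics/s7.png

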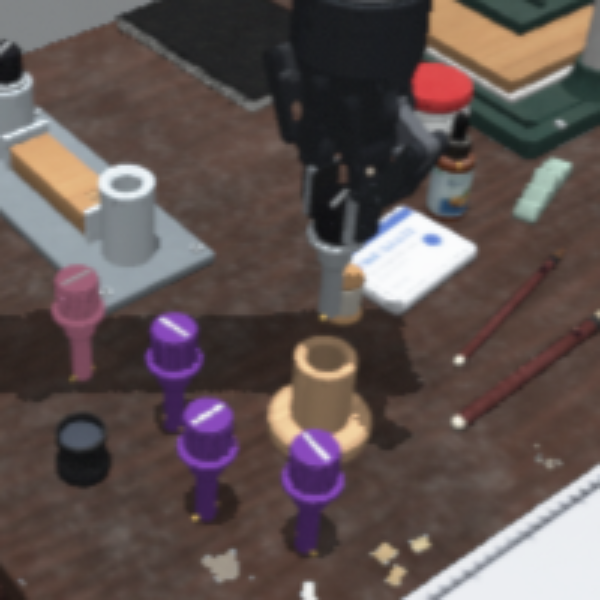

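Run:
```python
from h import *
x,y=.5078,.0279
robot.line_to([.512,-.09,.205],[180,0,-160],velocity=.2)
robot.line_to([x,y,.2],[180,0,-140],velocity=.2)
robot.line_to([x,y,.177],velocity=.1); robot.pause(.25)
print(robot.current_tool_pos(),robot.current_eef_rot(),robot.current_joint_positions()[6],robot.current_contact_force())
s=robot.line_to([x,y,.14],velocity=.03,f_stop=4); robot.pause(.2)
print(s,robot.current_tool_pos(),robot.current_contact_force(),robot.current_torque(),robot.current_time_s())
im=vision.grab_frame('scene'); cv2.imwrite('pics/s8.png',cv2.resize(im[110:260,150:350,::-1],None,fx=4,fy=4))
```

```text
[0.50830254 0.02771629 0.17764537] [-1.79956146e+02  6.18536776e-02 -1.40019163e+02] 133.07641227944237 [ 0.41122011  0.52401117 -1.27852573]
False [0.5078258  0.02788341 0.14007754] [ 0.04779354 -0.16263448 -1.64846684] [ 0.07605648 -0.03387186 -0.01717858] 18.3583
```

View pics/s8.png

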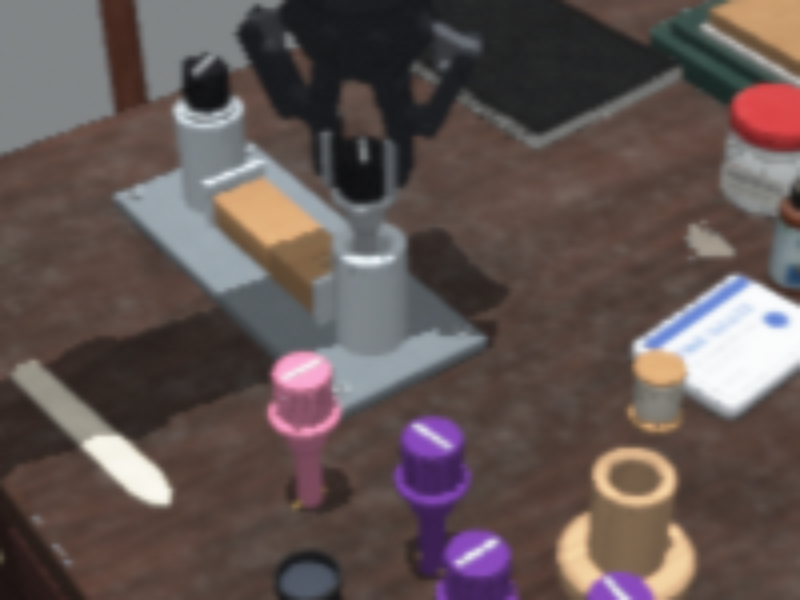

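Run:
```python
from h import *
x,y=.5078,.0279
s=robot.line_to([x,y,.116],velocity=.02,f_stop=4); 
print(s,robot.current_tool_pos(),robot.current_contact_force())
robot.pause(.3)
print(robot.current_tool_pos(),robot.current_contact_force(),robot.current_torque(),robot.current_time_s())
```

```text
True [0.50847101 0.02817016 0.11966767] [ 0.47987805 -0.0490891   2.157339  ]
[0.50841187 0.02817623 0.11958132] [1.77906633 0.63386399 4.66795546] [-0.02898033 -0.23865644  0.00379197] 19.65
```

Run:
```python
from h import *
x,y=.5080,.0280
robot.line_to([x,y,.1205],velocity=.02)
robot.line_to([x,y,.1200],[180,0,-160],velocity=.0015) if 0 else robot.line_to([x,y,.1202],[180,0,-160])
print(robot.current_time_s(),robot.current_tool_pos(),robot.current_eef_rot(),robot.current_contact_force())
robot.line_to([x,y,.1200],[180,0,-179]); robot.pause(.2)
print(robot.current_time_s(),robot.current_tool_pos(),robot.current_eef_rot(),robot.current_contact_force(),robot.current_torque())
s=robot.line_to([x,y,.1125],velocity=.015,f_stop=4); robot.pause(.3)
print(s,robot.current_tool_pos(),robot.current_contact_force(),robot.current_torque(),robot.current_time_s())
```

```text
20.4 [0.50818651 0.02779874 0.12000418] [-1.79958999e+02  7.96306060e-03 -1.59890309e+02] [ 3.2594467  -0.60135795 -0.63077887]
21.0833 [0.50809854 0.02791488 0.12000998] [ 1.79998302e+02  1.47376845e-02 -1.78939371e+02] [ 3.28988461 -0.65628716 -0.30593096] [-0.2263199  -0.67884349 -0.00517197]
False [0.50832125 0.02839048 0.11241093] [ 4.16371346  1.42362424 -1.72333949] [ 0.30838276 -1.21341384 -0.02424745] 22.0333
```

Run:
```python
from h import *
x,y=.5088,.0282
robot.line_to([x,y,.1125],[180,0,-179]); robot.pause(.2)
print(robot.current_tool_pos(),robot.current_contact_force(),robot.current_torque())
for k in range(1,5):
    a=15*k
    s=robot.line_to([x,y,.1126-.05e-3*a],[180,0,181-a],f_stop=8)
    print(a,s,robot.current_tool_pos().round(4),robot.current_eef_rot()[2].round(1),robot.current_contact_force().round(2),robot.current_torque().round(2),robot.current_finger_gap().round(3),robot.current_time_s())
    if s: break
T=pose();im=vision.grab_frame('wrist'); cv2.imwrite('pics/w9.png',im[:,:,::-1])
```

```text
[0.50849294 0.02837321 0.11234494] [ 2.70822192  1.26595607 -0.31078902] [ 0.32432933 -0.88202616 -0.02526297]Traceback (most recent call last):
  File "<stdin>", line 8, in <module>
AttributeError: 'float' object has no attribute 'round'
```

Run:
```python
from h import *
x,y=.5091,.0285
for k in range(1,5):
    a=15*k
    s=robot.line_to([x,y,.1126-.05e-3*a],[180,0,181-a],f_stop=8)
    print(a,s,robot.current_tool_pos().round(4),round(robot.current_eef_rot()[2],1),robot.current_contact_force().round(2),robot.current_torque().round(2),round(robot.current_finger_gap(),3),robot.current_time_s())
    if s: break
T=pose();im=vision.grab_frame('wrist'); cv2.imwrite('pics/w9.png',im[:,:,::-1])
```

```text
15 False [0.5087 0.0281 0.1118] 166.0 [2.93 0.04 0.04] [-0.01 -0.68  0.07] 0.333 23.1417
30 False [0.5087 0.0284 0.1109] 151.1 [ 2.62  0.19 -1.  ] [-0.13 -0.67  0.04] 0.331 23.55
45 False [0.5088 0.0285 0.1102] 136.2 [ 2.66 -0.84 -0.7 ] [-0.08 -0.54 -0.05] 0.33 23.9583
60 False [0.5089 0.0285 0.1095] 121.2 [ 2.03 -0.45 -1.96] [-0.06 -0.48  0.04] 0.333 24.3667
```

View pics/w9.png

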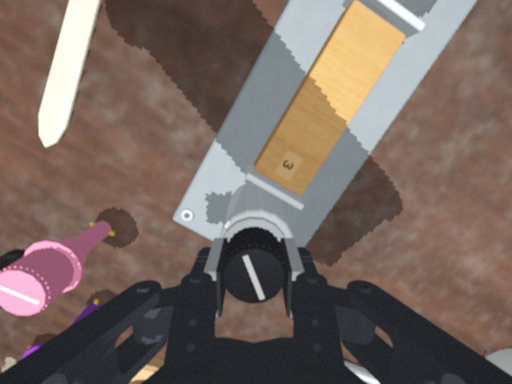

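Run:
```python
from h import *
x,y=.5093,.0285
def rep(a,s): print(a,s,robot.current_tool_pos().round(4),round(robot.current_eef_rot()[2],1),robot.current_contact_force().round(2),robot.current_torque().round(2),round(robot.current_finger_gap(),3),robot.current_time_s())
for a in (75,90,105,115,122):
    s=robot.line_to([x,y,.1126-.05e-3*a],[180,0,181-a],f_stop=6)
    rep(a,s)
    if s: break
robot.pause(.2); rep('end',0)
```

```text
75 False [0.5089 0.0286 0.1087] 106.2 [ 1.02 -0.21 -1.34] [-0.04 -0.39  0.02] 0.328 24.825
90 False [0.509  0.0286 0.1079] 91.2 [ 1.56  0.66 -0.45] [-0.09 -0.31  0.05] 0.333 25.2333
105 False [0.509  0.0286 0.1072] 76.2 [ 1.38 -1.09 -1.71] [-0.06 -0.37 -0.04] 0.329 25.6417
115 False [0.509  0.0287 0.1067] 66.3 [ 2.2  -0.45 -1.48] [ 0.01 -0.27  0.03] 0.329 25.9667
122 False [0.5091 0.0285 0.1067] 59.3 [0.11 0.26 1.24] [-0.04  0.06 -0.02] 0.33 26.2417
end 0 [0.5091 0.0285 0.1066] 59.1 [-0.82 -0.    2.37] [-0.01  0.17  0.03] 0.331 26.4417
```

Run:
```python
from h import *
x,y=.5093,.0285
def rep(a,s): print(a,s,robot.current_tool_pos().round(4),round(robot.current_eef_rot()[2],1),robot.current_contact_force().round(2),robot.current_torque().round(2),round(robot.current_finger_gap(),3),robot.current_time_s())
s=robot.line_to([x,y,.1064],[180,0,181-134],f_stop=6);robot.pause(.2); rep(134,s)
s=robot.line_to([x,y,.1054],velocity=.01,f_stop=4);robot.pause(.2); rep('press',s)
im=vision.grab_frame('scene'); cv2.imwrite('pics/s10.png',cv2.resize(im[120:220,180:280,::-1],None,fx=6,fy=6,interpolation=2))
```

```text
134 False [0.5096 0.0287 0.1066] 47.1 [0.39 1.42 3.57] [ 0.11 -0.05  0.04] 0.334 27.0
press False [0.5096 0.0286 0.1066] 47.1 [-1.05  1.71 10.27] [0.24 0.47 0.02] 0.331 27.45
```

View pics/s10.png

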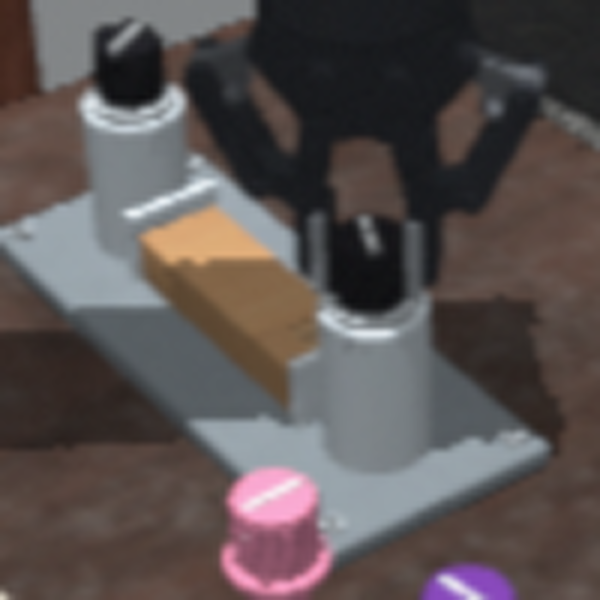

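Run:
```python
from h import *
x,y=.5093,.0285
robot.line_to([x,y,.1066],velocity=.01); robot.pause(.2)
fingers.gripper_to(.65); robot.pause(.2)
print(robot.current_contact_force(),robot.current_tool_pos())
robot.line_to([x,y,.2],velocity=.1)
robot.line_to([.585,y,.2],[180,0,47],velocity=.2)
robot.move_to([.585,y,.18],[180,0,180]); robot.pause(.4)
T=pose();im=vision.grab_frame('wrist'); cv2.imwrite('pics/w11.png',im[:,:,::-1])
print(proj('wrist',[.5088,.0284,.114],T),proj('wrist',[.5088,.0284,.082],T))
im=vision.grab_frame('scene'); cv2.imwrite('pics/s11.png',cv2.resize(im[110:310,150:350,::-1],None,fx=3,fy=3,interpolation=2))
print(robot.current_contact_force(),robot.current_time_s())
```

```text
[-0.3190525   1.16273143  0.89463654] [0.50925126 0.0284887  0.10650885]
[253.98384404 109.32860194] [253.91659872 109.68586445]
[-1.54684695 -1.23552501  0.23257524] 32.4417
```

View pics/w11.png

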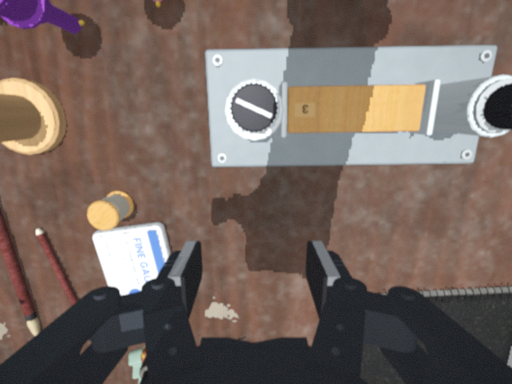

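View pics/s11.png

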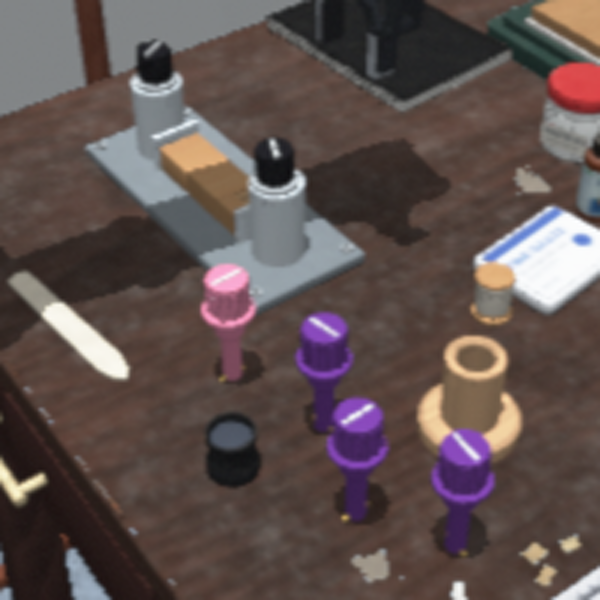

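The screw sits flush and upright in the empty post, looking just like the example. Its knob is at (254,107) in the wrist view, where I predicted (254,109). The loupe, spool and look-alikes haven't moved.

Run:
```python
from h import *
robot.pause(.3)
print(workorder.close_job(),robot.current_time_s())
```

```text
the job is handed in; nothing more can be done
the job is handed in; nothing more can be done
```

The screw is home in the empty post, released, and the job was handed in at about 33 s of the 72 s allowed.

- **Grip:** I nudged the screw to the centre of the jaws in the rest, then gripped it by the knob and carried it to the post.
- **Finding the start:** The insert's gaps were visible down the bore, at about 20° from the jig's x, so this was sight plus feel rather than a blind search. I lowered the screw about 40° off those gaps until its lugs touched the crown, at a tool height of 119.6 mm (120.3 mm expected). Turned clockwise to line up, the lugs dropped about 7–8 mm with no resistance.
- **Screwing in:** I turned the screw 134° clockwise until the flange seated.

**Last checks:**
- **Seating:** The tool stopped firmly at 106.6 mm, exactly the height calculated for a flush flange, and a test press did not move it.
- **Forces:** The highest reading at the wrist was about 10 N, during that press. I have no direct measure of the force between screw and jig. During insertion there were side forces of up to about 4 N, because my estimate of the well's position was roughly 1 mm off in x; I corrected for that.
- **Surroundings:** In the final pictures the screw is upright and centred. The loupe, spool and look-alikes appear where they were, and the gripper is clear of everything.

No check failed. The cameras disagreed by about 1–2 mm on the well's position, and the contact readings settled it. `close_job()` gives no verdict.

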